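Clamp a used piston in the counter's measuring stand with the knob under its shelf

TASK

Stand the bright aluminium piston upright on the blue measuring stand, in its steel V-block, and then turn the red-handled crank knob under the stand's shelf clockwise (seen from above) until the clamp presses the piston home in the V with about 20 N; it must stay held when you let go. Go gently, because squeezing over 40 N crushes the piston, work the clamp by its knob alone, do not drop the piston, and leave the other things on the counter where they are.

Things in the scene. Friction and masses are not known exactly. Their poses are not given: they have to be found in the camera images.
- stand: Blue steel stand, fixed: shelf 240 (x) by 190 (y) by 15 mm, top 125 mm above the counter, on cheeks at x = +-110 mm, 10 thick, that end at y = -35 mm, leaving its -y side open. Origin on the counter under the shelf's middle, z up. On the shelf, towards +x, a steel V-block 22 mm high, two 45-degree walls opening to -x; towards -x the yellow jaw, which closes towards +x.
- nest (a point): Point on the shelf's top surface (stand x = 45, y = -10, z = 125 mm) where the axis of the piston stands when the piston touches both walls of the V. Axes as the stand's.
- piston: The bright aluminium piston with three black ring grooves near its top: a cylinder of 52 mm diameter, 60 mm high, about 0.25 kg (0.2 to 0.35), standing upright on the counter. Origin: centre of its underside, z up.
- knob (a joint): Knob angle, rad: 0 fully open (starts 0 to 0.2), 1.5 end stop; grows clockwise seen from above. Moves the jaw 25 mm per rad. Dry friction 0.8 N m, either way, so it stays where it is left (up to 32 N of clamping). The red handle takes 8 N to move unloaded (6 to 7 N may be read just after a stop); every 10 N of clamping adds 2.55 N when tightening.
- grip (a point): The red handle at the end of the knob's arm, 98 mm from the knob's axis: an upright cylinder of 18 mm diameter, from 79 to 115 mm above the counter, joined by the arm below 90 mm and free to spin on its own axis. This point is on its axis, 100 mm above the counter. It may be pinched or pushed.
- axis (a point): Point on the knob's vertical turning axis, 100 mm above the counter, at stand x = 0, y = -80 mm. The black hub (48 mm across) hangs here from the shelf's underside; its arm sticks out under the shelf's -y edge and at knob angle q points along (sin(0.75 - q), -cos(0.75 - q)) in the stand's x, y.
- jaw: Yellow jaw block, 30 by 44 by 34 mm; origin: centre of its underside. Carries a sprung black pad, 22 mm across, centre 14 mm above the shelf, whose face with the knob at 0 stands 12 to 24 mm from a piston at home: its stem's setting varies and is not measured. Once it touches, the force grows 4 N per mm of jaw travel (1 N per 0.01 rad of knob). Not to be pushed by hand.
- spare: Another piston of the same size, sooty brown-black: leave it. Origin: centre of its underside.
- mug: White mug, 90 mm high, 76 mm across, a bystander. Origin: centre of its underside.
- sprocket: Steel chain sprocket lying flat, 114 mm across, a bystander. Origin: centre of its underside.
- wrench: Wrench lying on the counter, a bystander. Origin: middle of its underside.
- oil: Red bottle 170 mm high, 64 mm across, a bystander. Origin: centre of its underside.
There are look-alikes about, which are no part of the job. There is more than one size of the piston; the one meant has the size given above.

How it is judged (in metres and radians):
On the way, in this order (a step that is already met when the one before it is completed fails the run):
1. the bright piston stands upright on the shelf within 10 mm of its home in the V (distance between piston and nest below 0.01 m and angle between piston's own z axis and vertical below 0.1 rad), for 0.2 s.
2. the pad presses it with 12 N or more (contact force between jaw and piston above 12 N), for 0.2 s.
At the end, for the whole second after the job is handed in: The bright piston stands upright on the shelf (tilt under 0.06 rad), within 4 mm of its home in the V, at rest, and the released clamp presses it with 12 to 28 N (horizontal distance between piston and nest below 0.004 m and distance between piston and nest below 0.006 m and angle between piston's own z axis and vertical below 0.06 rad and contact force between jaw and piston between 12 and 28 N and linear speed of piston below 0.01 m/s); the robot touches nothing.
It fails at once if the clamp squeezes the piston with over 40 N (contact force between jaw and piston above 40 N).
It fails at once if the robot pushes on the jaw or its pad with over 5 N (contact force between any of the arm, the fingers and jaw above 5 N).
It fails at once if the piston is dropped (moves faster than 0.6 m/s with no finger on it) (contact force between the fingers and piston below 0.05 N and linear speed of piston above 0.6 m/s).
It fails at once if another thing on the counter is moved by over 30 mm (distance of any of spare, mug, sprocket, wrench, oil from where it was at the start of the episode above 0.03 m).
It also fails if it takes over 64 s, if anything falls off the work surface, if the arm or the gripper's body presses on something with over 40 N, if the wrist force passes 120 N, or if a joint passes its speed limit or range.

ROBOT

A 6-joint arm with a two-finger parallel gripper is mounted at the origin on the work surface. World frame = base frame: x ahead of the robot, y to its left, z up, the work surface at z = 0. Lengths are in mm, angles in rad, forces in N, time in s.
With the tool pointing down it reaches from about 425 to 950 mm from the base axis. Payload 14.7 kg.
Tool frame: the origin (TCP) lies at the very end of the fingers, on their centre line; the grasp point (between the pads) lies 19 mm behind it; z points along the fingers, y is the line along which they close (so a half turn about z gives the same grasp; the last joint's range is limited). The gripper opens to 85 mm and grips with 20 to 120 N. Pads are 22 mm wide; open, the fingers measure 114 mm over their backs; the gripper's body (76 mm by 85 mm) begins 54 mm behind the grasp point. The pads swing forward as they close: fully open they stand 13 mm farther back than shut.
Start: joints at [1.191, 0.48, 1.596, -0, 1.065, -0.047], TCP at [212.325, 614.337, 231.297] pointing down, gripper open.
Joint ranges: [-2.75, 2.75], [-0.82, 2.05], [0.23, 2.67], [-1.56, 4.7], [0.09, 2.69], [-2.92, 2.92]. Speed limits (rad/s): [1.89, 1.89, 2.39, 3.01, 3.01, 3.01].

INTERFACE

Orientations are given as a 3x3 rotation matrix whose columns are the frame's x, y, z axes.
In Python, from cell import r, eyes, job, spot_in gives the robot as it stands.
- The arm moves only by the shell command python3 -m pendant 'ROWS' [FORCE]. ROWS is text: rows parted by semicolons, each of 7 numbers parted by spaces: the turn, a rotation vector about the tool's x, y, z in rad, then the shift along the tool's x, y, z in m, then the closure, from 0 (fully open) to 1 (shut). A call has 1 to 5 rows; each row is the pose to reach, as a shift and turn from the pose commanded when the call began, along the tool's axes at that moment; what a row does not reach only later rows make up. A row lasts 1/10 s, in which the tool goes at most 50 mm and 8.59 degrees, less where a joint would pass 70% of its speed; a pose out of reach is approached as far as the arm can. A call with a gripper value outside its range is refused whole. The fingers move at their own pace and stop on an object; FORCE is the grip in N (left out, the last holds). Time passes only in rows, so rows that repeat a pose let the fingers close. It gives the time, the measured TCP pose, the force, the opening and the grip force at its end, in the units of the state.
- r.sense(): the state, without advancing time (a new reading comes with each control period).
- eyes.read_camera(name): name is "side" or "top" or "wrist"; returns a dict with "image" (420x560x3 uint8, red, green, blue), "K" (3x3 intrinsics, pixels), "origin" and "attitude" of the camera in the world. Camera axes: x right, y down, z forward; pixel columns grow to the right and rows downward; lengths in mm; the calibration is good to about 2 mm. A picture is of the moment at which its call begins. There is no depth.
- job.job_done(): hands the job in; it is judged then, once.
Trained networks look in a picture, given as the dict that the camera call returned (one of the last four; its "shot" number tells which), for a name from the list of things; names that differ only in an ending like _2 or _b are one class to them, and where a whole thing is asked for, a point or a joint stands for the part that bears it (a point fixed in the world has none). Each returns a list of dicts, best first, with "conf" (0 to 1); they miss things now and then, are a little off and sometimes report something else, mostly with a low value. They report only what shows in the picture. A call takes as long as a camera call. They do not tell look-alikes from the thing itself.
- spot_in(thing, picture): "extent" ([left, top, right, bottom] in pixels, round what is visible of it).
The state is a dict: "clock": time; "joints": joint angles; "qd": joint speeds; "tau": joint torques, N m; "tcp_pos": TCP position; "eef_rot": TCP orientation; "ft_force": force on the tool from outside, world axes, zero at the start; "moment": the same for the moment, N m; "width": finger opening in mm; "grip_force": force on a finger pad.
Only numpy, scipy, OpenCV 4.12 (cv2) and the standard library are available. Lean on these libraries where they do the work, as an engineer would, in place of code of your own. Each camera call takes 0.05 s, during which the arm holds its last target. There are 200 camera calls.

## Working session

There is one attempt and no reset: what is moved stays moved. The work goes in short steps, Python scripts to look and compute and a shell command to move; the robot and the scene stay as the last step left them, time stands still between calls to the robot, and variables do not carry over. Pictures are saved under pics/ and viewed, at most 10 in all, crops included, and the job is handed in when it is done.

```bash
ls; mkdir -p pics; cat > h.py <<'E'
import numpy as np, cv2
from cell import r, eyes, job, spot_in
def ray(c,u,v):
    d=np.linalg.inv(c["K"])@[u,v,1]; return np.array(c["origin"]),np.array(c["attitude"])@d
def at_z(c,u,v,z):
    o,d=ray(c,u,v); return o+d*(z-o[2])/d[2]
def proj(c,p):
    q=np.array(c["K"])@(np.array(c["attitude"]).T@(np.array(p,float)-c["origin"])); return q[:2]/q[2]
def save(c,n): cv2.imwrite(f"pics/{n}.png",c["image"][:,:,::-1])
E
python3 - <<'E'
from h import *
np.set_printoptions(precision=1,suppress=True)
ims=[]
for n in("side","top"):
    c=eyes.read_camera(n); ims.append(c["image"])
    print(n,np.array(c["origin"]),np.array(c["attitude"]).round(3).tolist(),c["K"])
    for t in("piston","stand","grip","jaw","spare","mug","sprocket","wrench","oil"):
        for d in spot_in(t,c)[:3]: print(t,d["conf"],np.round(d["extent"]))
    save(c,n+"0")
E
```

```text
pics
side [ 183.9 -647.   812.8] [[0.893, -0.319, 0.318], [-0.45, -0.614, 0.648], [-0.011, -0.722, -0.692]] [[428.3   0.  281.7]
 [  0.  428.3 211.2]
 [  0.    0.    1. ]]
piston 0.83 [372. 302. 398. 336.]
piston 0.58 [419. 336. 439. 364.]
piston 0.48 [149. 188. 214. 214.]
stand 0.85 [219. 157. 343. 252.]
grip 0.73 [288. 211. 340. 230.]
jaw 0.8 [251. 185. 286. 207.]
jaw 0.47 [218. 151. 341. 250.]
spare 0.89 [308. 336. 340. 375.]
mug 0.62 [166. 136. 203. 177.]
sprocket 0.86 [221. 142. 255. 166.]
wrench 0.57 [150. 188. 216. 213.]
oil 0.57 [264.  97. 284. 156.]
top [ 423.9   11.8 1480.7] [[0.022, -0.999, 0.05], [-1.0, -0.021, 0.021], [-0.02, -0.05, -0.999]] [[453.3   0.  288.4]
 [  0.  453.3 205.7]
 [  0.    0.    1. ]]
piston 0.75 [386. 172. 404. 189.]
piston 0.66 [417. 158. 432. 175.]
piston 0.35 [243. 149. 326. 239.]
stand 0.93 [242. 150. 329. 236.]
grip 0.67 [308. 166. 333. 195.]
grip 0.28 [161. 133. 190. 160.]
jaw 0.68 [277. 191. 292. 220.]
spare 0.81 [393. 220. 411. 235.]
mug 0.96 [157. 228. 184. 252.]
sprocket 0.77 [159. 171. 195. 202.]
wrench 0.77 [206. 232. 220. 283.]
```

View pics/side0.png

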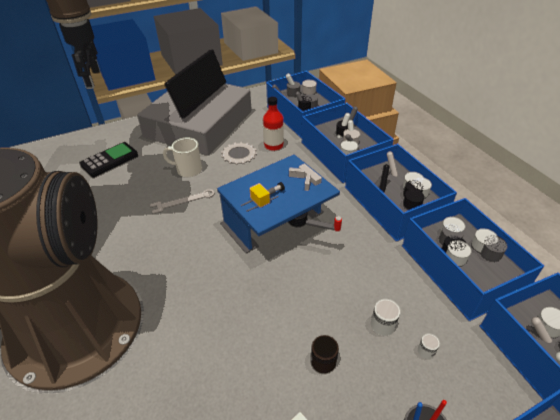

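View pics/top0.png

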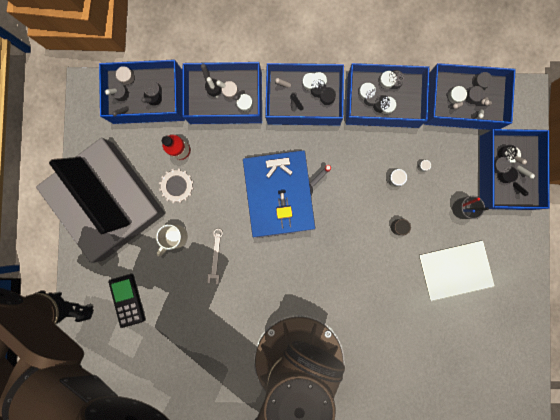

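The bright cylinders are at side (385,318) / top (398,177) and, smaller, at side (430,348) / top (425,166). The dark spare is at side (324,354) / top (400,227), and there are white and dark parts in the bins. The stand is at top (280,193) with its V up towards world +x and its handle at (327,166). I'll measure sizes and poses next.

```bash
cat >> h.py <<'E'
def cyl(x,y,D,H,z0=0):
    a=np.linspace(0,2*np.pi,48,endpoint=False); P=np.c_[x+D/2*np.cos(a),y+D/2*np.sin(a)]
    return np.vstack([np.c_[P,0*a+z0],np.c_[P,0*a+z0+H]])
def ext(c,P):
    q=np.array([proj(c,p) for p in P]); return np.r_[q.min(0),q.max(0)]
E
python3 - <<'E'
from h import *
from scipy.optimize import least_squares as ls
np.set_printoptions(precision=2,suppress=True)
S=eyes.read_camera("side");T=eyes.read_camera("top")
def best(t,c,u,v):
    for d in spot_in(t,c):
        e=np.array(d["extent"])
        if abs((e[0]+e[2])/2-u)<8 and abs((e[1]+e[3])/2-v)<8: return e
for nm,t,s,tp in(("big","piston",(385,319),(395,180)),("small","piston",(429,350),(424,166)),("spare","spare",(324,355),(402,227))):
    es,et=best(t,S,*s),best(t,T,*tp)
    if es is None or et is None: print(nm,es,et); continue
    x0=at_z(T,(et[0]+et[2])/2,(et[1]+et[3])/2,30)
    f=ls(lambda p:np.r_[ext(S,cyl(*p))-es,ext(T,cyl(*p))-et],[x0[0],x0[1],52,60])
    print(nm,f.x,"res",f.fun)
# stand: blue mask in top
hsv=cv2.cvtColor(T["image"],cv2.COLOR_RGB2HSV)
m=cv2.inRange(hsv,(100,120,60),(130,255,255)); m[:140]=0;m[250:]=0;m[:,:235]=0;m[:,340:]=0
q=np.argwhere(m)[:,::-1]
W=np.array([at_z(T,u,v,125)[:2] for u,v in q]).astype(np.float32)
R=cv2.minAreaRect(W); print("stand rect",R, cv2.boxPoints(R))
for nm,c,(l,t,rr,b) in(("S",S,(325,205,350,240)),("T",T,(315,155,340,180))):
    h=cv2.cvtColor(c["image"],cv2.COLOR_RGB2HSV)
    k=(cv2.inRange(h,(0,150,80),(8,255,255))|cv2.inRange(h,(172,150,80),(180,255,255)))[t:b,l:rr]
    p=np.argwhere(k)[:,::-1]+[l,t]; print(nm,"red",p.mean(0),p.min(0),p.max(0),len(p), at_z(c,*p.mean(0),100))
cv2.imwrite("pics/crop.png",cv2.resize(S["image"][205:375,285:455,::-1],None,fx=3.5,fy=3.5,interpolation=cv2.INTER_CUBIC))
print(r.sense()["clock"], r.sense()["eef_rot"])
E
```

```text
big [ 592.32 -299.97   54.49   46.46] res [-0.18  0.38  0.11 -0.52 -2.04  1.75  2.22 -1.78]
small [ 636.95 -390.58   36.86   25.24] res [-0.44  0.46  0.57 -1.13  0.07  0.28  0.67  0.37]
spare [ 433.32 -313.24   55.11   52.31] res [ 1.52 -0.29  0.32  0.79 -1.09  0.91 -1.15  1.22]
stand rect ((528.2916259765625, 71.01242065429688), (238.2196807861328, 188.42233276367188), 8.724255561828613) [[396.27 146.07]
 [424.85 -40.18]
 [660.31  -4.04]
 [631.73 182.2 ]]
S red [337.15 224.42] [334 218] [341 230] 71 [605.65 -78.49 100.  ]
T red [327.58 168.58] [325 166] [330 170] 12 [608.64 -76.61 100.  ]
1.4 [[-0.95  0.33  0.  ]
 [ 0.33  0.95  0.  ]
 [-0.    0.   -1.  ]]
```

View pics/crop.png

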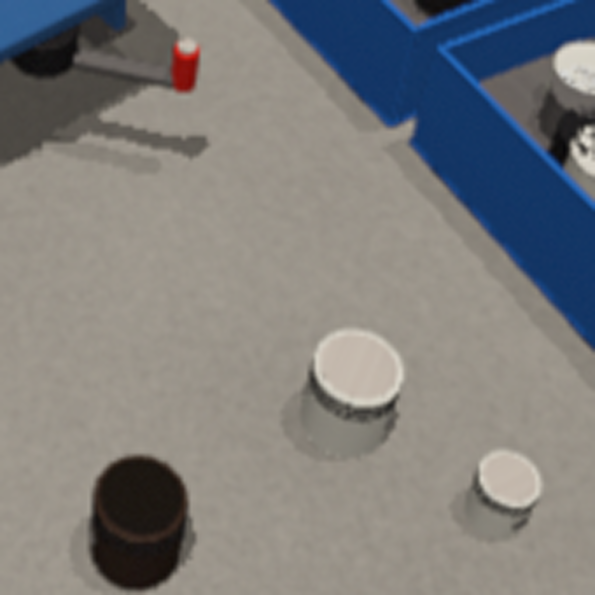

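The crop shows a bright piston with dark ring grooves at side (385,318). It fits 52 mm across, against 37 mm for the look-alike, so this is the right one. The stand fit (238x188, yaw 0.152) agrees with the handle position at 96 mm from the axis. Next I work out the moves.

```bash
cat >> h.py <<'E'
YAW=0.1523; C=np.array([528.3,71.0])
def st(x,y,z): c,s=np.cos(YAW),np.sin(YAW); return np.array([C[0]+c*x-s*y,C[1]+s*x+c*y,z])
def row(p,yaw=YAW+np.pi/2):
    from scipy.spatial.transform import Rotation as Ro
    s=r.sense(); R=np.array(s["eef_rot"]); y=np.array([np.cos(yaw),np.sin(yaw),0]); z=np.array([0,0,-1.]); x=np.cross(y,z)
    rv=Ro.from_matrix(R.T@np.c_[x,y,z]).as_rotvec(); d=R.T@(np.array(p)-s["tcp_pos"])/1e3
    return " ".join(f"{v:.4f}" for v in np.r_[rv,d])
E
python3 -c "
from h import *
print(row([480,130,260]));print(row([592,-300,150])); print(st(45,-10,125),st(0,-80,100))"
```

```text
0.0000 0.0000 -0.4851 -0.4112 -0.3703 -0.0287
0.0000 0.0000 -0.4851 -0.6576 -0.7401 0.0813
[574.29623307  67.94278834 125.        ] [540.43695269  -8.07398042 100.        ]
```

```bash
python3 -m pendant '0 0 -.485 -.411 -.37 -.029 0;0 0 -.485 -.411 -.37 -.029 0;0 0 -.485 -.411 -.37 -.029 0;0 0 -.485 -.411 -.37 -.029 0;0 0 -.485 -.411 -.37 -.029 0'; python3 -c "
from h import *
print(row([480,130,260]));print(row([592,-300,260]))"
```

```text
clock: 1.9
tcp_pos: [331.2, 399.1, 244.3]
eef_rot: [[-0.988, -0.154, 0.0], [-0.154, 0.988, 0.0], [-0.0, 0.0, -1.0]]
ft_force: [1.4, -0.6, 0.8]
width: 85.6
grip_force: 0.0
0.0002 0.0003 0.0027 -0.1055 -0.2888 -0.0157
0.0002 0.0003 0.0027 -0.1498 -0.7310 -0.0157
```

```bash
python3 -m pendant '0 0 0 -.15 -.731 -.016 0;0 0 0 -.15 -.731 -.016 0;0 0 0 -.15 -.731 -.016 0;0 0 0 -.15 -.731 -.016 0;0 0 0 -.15 -.731 -.016 0'; python3 -c "
from h import *
print(row([592,-300,250]))"
```

```text
clock: 2.4
tcp_pos: [417.8, 164.5, 249.9]
eef_rot: [[-0.988, -0.152, 0.001], [-0.152, 0.988, 0.0], [-0.001, 0.0, -1.0]]
ft_force: [0.6, 0.7, -0.0]
width: 85.3
grip_force: 0.0
0.0001 0.0008 0.0002 -0.1016 -0.4856 -0.0001
```

```bash
python3 -m pendant '0 0 0 -.1 -.5 0 0;0 0 0 -.1 -.5 0 0;0 0 0 -.1 -.5 0 0;0 0 0 -.1 -.5 0 0;0 0 0 -.1 -.5 0 0'; python3 -c "
from h import *
print(row([592,-300,150]))"
```

```text
clock: 2.9
tcp_pos: [503.5, -70.8, 249.8]
eef_rot: [[-0.988, -0.151, 0.001], [-0.151, 0.988, -0.0], [-0.001, -0.0, -1.0]]
ft_force: [1.1, 1.3, -0.1]
width: 85.2
grip_force: 0.0
-0.0002 0.0007 -0.0004 -0.0528 -0.2400 0.0998
```

```bash
python3 -m pendant '0 0 0 -.052 -.235 .09 0;0 0 0 -.052 -.235 .09 0;0 0 0 -.052 -.235 .09 0;0 0 0 -.052 -.235 .09 0;0 0 0 -.052 -.235 .09 0'; python3 -m pendant '0 0 0 0 0 0 0;0 0 0 0 0 0 0'; python3 - <<'E'
from h import *
from scipy.optimize import least_squares as ls
np.set_printoptions(precision=1,suppress=True)
c=eyes.read_camera("wrist"); save(c,"w1"); print(c["origin"],row([592,-300,150]))
for d in spot_in("piston",c)[:3]:
    e=np.array(d["extent"]); print(d["conf"],e)
    if min(e[:2])>2 and e[2]<557 and e[3]<417:
        f=ls(lambda p:ext(c,cyl(*p,52,60))-e,[592,-300]); print(f.x,f.fun)
E
```

```text
clock: 3.4
tcp_pos: [588.1, -288.9, 161.2]
eef_rot: [[-0.988, -0.151, 0.0], [-0.151, 0.988, -0.0], [-0.0, -0.0, -1.0]]
ft_force: [1.4, 0.8, 1.1]
width: 85.3
grip_force: 0.0
clock: 3.6
tcp_pos: [587.3, -287.6, 160.9]
eef_rot: [[-0.989, -0.15, -0.001], [-0.15, 0.989, 0.001], [0.001, 0.001, -1.0]]
ft_force: [-1.1, 0.4, -0.6]
width: 85.6
grip_force: 0.0
[ 517.1 -297.8  303.4] 0.0007 -0.0007 -0.0007 -0.0026 -0.0139 0.0116
0.87 [139.4 210.8 188.1 255.3]
[ 626.4 -381.3] [-14.1 -15.9  17.3  15.9]
0.75 [230.3 173.9 294.1 246.1]
[ 592.  -299.4] [-0.6 -1.1  0.6  1.1]
0.43 [532.  268.3 560.  312.3]
```

View pics/w1.png

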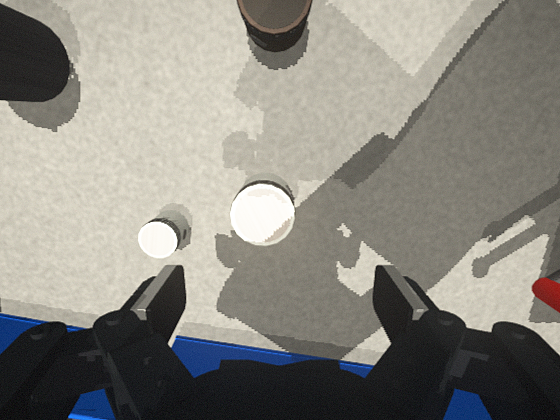

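The wrist view shows the big bright piston at (262,213), the small one at (158,238), the spare at the top (275,25) and the red handle at the right edge. The piston is confirmed at (592,-299.5), so I centre over it and then descend.

```bash
python3 -m pendant '0 0 0 -.003 -.013 .05 0;0 0 0 -.003 -.013 .09 0;0 0 0 -.003 -.013 .12 0;0 0 0 -.003 -.013 .135 0;0 0 0 -.003 -.013 .135 0';  python3 -c "
from h import *
print(row([592,-299.5,25]))"
```

```text
clock: 4.2
tcp_pos: [591.9, -297.9, 26.0]
eef_rot: [[-0.988, -0.153, -0.002], [-0.153, 0.988, 0.001], [0.002, 0.001, -1.0]]
ft_force: [-0.5, -1.0, 0.2]
width: 85.6
grip_force: 0.0
0.0015 -0.0018 0.0009 0.0002 -0.0016 0.0010
```

```bash
python3 -m pendant '0 0 0 0 -.0015 0 .3;0 0 0 0 -.0015 0 .6;0 0 0 0 -.0015 0 .8;0 0 0 0 -.0015 0 1;0 0 0 0 -.0015 0 1' 40; python3 -m pendant '0 0 0 0 0 0 1;0 0 0 0 0 0 1;0 0 0 0 0 0 1' 40
```

```text
clock: 4.7
tcp_pos: [594.0, -301.3, 29.1]
eef_rot: [[-0.988, -0.151, 0.003], [-0.151, 0.988, -0.001], [-0.002, -0.002, -1.0]]
ft_force: [-1.1, 2.6, 9.8]
width: 51.1
grip_force: 40.1
clock: 5.0
tcp_pos: [594.0, -301.3, 29.1]
eef_rot: [[-0.988, -0.152, 0.003], [-0.152, 0.988, -0.001], [-0.002, -0.002, -1.0]]
ft_force: [-0.3, 2.2, 10.2]
width: 50.9
grip_force: 40.1
```

```bash
python3 -m pendant '0 0 0 0 0 -.02 1;0 0 0 0 0 -.06 1;0 0 0 0 0 -.11 1;0 0 0 0 0 -.16 1;0 0 0 0 0 -.175 1'; python3 -c "
from h import *
print(r.sense()['width'],row(st(40,-10,200)))"
```

```text
clock: 5.5
tcp_pos: [595.1, -302.0, 208.8]
eef_rot: [[-0.988, -0.152, 0.008], [-0.152, 0.988, -0.004], [-0.007, -0.005, -1.0]]
ft_force: [1.1, 0.9, -2.8]
width: 50.8
grip_force: 43.6
50.83085996091397 -0.0054 0.0068 -0.0001 -0.0304 0.3689 0.0070
```

```bash
python3 -m pendant '0 0 0 -.003 .03 0 1;0 0 0 -.007 .07 0 1;0 0 0 -.011 .115 0 1;0 0 0 -.015 .16 0 1;0 0 0 -.019 .205 0 1'; python3 -m pendant '0 0 0 -.003 .045 0 1;0 0 0 -.007 .09 0 1;0 0 0 -.011 .13 0 1;0 0 0 -.011 .155 0 1;0 0 0 -.011 .163 0 1'; python3 -m pendant '0 0 0 0 0 0 1;0 0 0 0 0 0 1'; python3 -c "
from h import *
print(r.sense()['width'],row(st(40,-10,200)))
c=eyes.read_camera('wrist');save(c,'w2')
c=eyes.read_camera('side')
cv2.imwrite('pics/s2.png',cv2.resize(c['image'][90:260,190:370,::-1],None,fx=3.3,fy=3.3,interpolation=cv2.INTER_CUBIC))"
```

```text
clock: 6.0
tcp_pos: [579.9, -93.6, 202.1]
eef_rot: [[-0.989, -0.151, 0.0], [-0.151, 0.989, -0.0], [-0.0, -0.0, -1.0]]
ft_force: [1.6, 0.4, -3.8]
width: 50.7
grip_force: 43.6
clock: 6.5
tcp_pos: [566.0, 70.0, 202.0]
eef_rot: [[-0.988, -0.154, -0.0], [-0.154, 0.988, 0.0], [0.0, 0.0, -1.0]]
ft_force: [0.4, -0.7, -3.2]
width: 50.9
grip_force: 43.6
clock: 6.7
tcp_pos: [566.8, 66.8, 202.0]
eef_rot: [[-0.988, -0.152, 0.0], [-0.152, 0.988, -0.0], [-0.0, -0.0, -1.0]]
ft_force: [-1.1, -0.3, -2.8]
width: 51.0
grip_force: 43.6
50.99106139132915 -0.0003 0.0001 -0.0001 -0.0026 -0.0001 0.0020
```

View pics/w2.png

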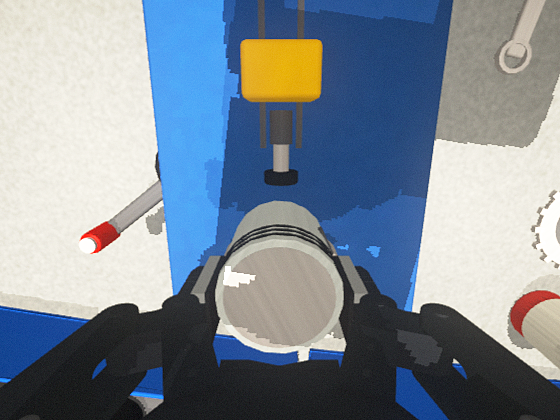

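The wrist view shows the piston (centre ~(279,293)) laterally in line with the pad (281,178) and jaw (281,70), with the handle at (100,238). I go down slightly on the -x side of home.

```bash
python3 -m pendant '0 0 0 -.004 0 .01 1;0 0 0 -.004 0 .025 1;0 0 0 -.004 0 .036 1;0 0 0 -.004 0 .041 1;0 0 0 -.004 0 .041 1'; python3 - <<'E'
from h import *
np.set_printoptions(precision=1,suppress=True)
print(row(st(41.5,-10,155)))
c=eyes.read_camera('wrist')
p=r.sense()["tcp_pos"]
a=np.linspace(0,2*np.pi,60)
im=c["image"].copy()
for z,col in((p[2]+31,(0,255,0)),(p[2]-29,(255,0,0))):
    q=np.array([proj(c,[p[0]+26*np.cos(t),p[1]+26*np.sin(t),z]) for t in a]); cv2.polylines(im,[np.int32(q)],True,col,1)
q=np.array([proj(c,st(x,y,125)) for x,y in((-120,-95),(120,-95),(120,95),(-120,95))]);cv2.polylines(im,[np.int32(q)],True,(255,0,255),1)
cv2.imwrite("pics/w3.png",im[:,:,::-1])
E
```

```text
clock: 7.3
tcp_pos: [570.2, 67.9, 159.9]
eef_rot: [[-0.988, -0.151, -0.002], [-0.151, 0.988, -0.0], [0.002, 0.0, -1.0]]
ft_force: [0.2, -0.3, -2.4]
width: 51.1
grip_force: 43.6
0.0002 -0.0017 -0.0005 -0.0005 -0.0006 0.0049
```

View pics/w3.png

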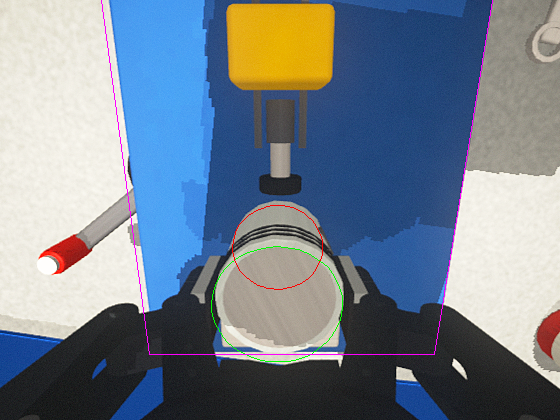

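The overlay shows the stand outline matches, and the piston sits about 3–4 mm towards -x of the TCP (measured rim 241–349 against predicted 247–363). I'll lower it, then nudge +x until the V is felt.

```bash
python3 -m pendant '0 0 0 0 0 .002 1;0 0 0 0 0 .004 1;0 0 0 0 0 .005 1;0 0 0 0 0 .006 1;0 0 0 0 0 .006 1'
```

```text
clock: 7.85
tcp_pos: [570.7, 68.2, 154.9]
eef_rot: [[-0.988, -0.152, 0.0], [-0.152, 0.988, -0.0], [-0.0, -0.0, -1.0]]
ft_force: [0.3, 0.4, -3.5]
width: 51.1
grip_force: 43.6
```

```bash
python3 -m pendant '0 0 0 0 0 .001 1;0 0 0 0 0 .002 1;0 0 0 0 0 .003 1;0 0 0 0 0 .003 1'
```

```text
clock: 8.25
tcp_pos: [570.8, 68.2, 154.0]
eef_rot: [[-0.988, -0.152, 0.001], [-0.152, 0.988, 0.0], [-0.001, -0.0, -1.0]]
ft_force: [-10.5, -0.6, 33.8]
width: 50.6
grip_force: 47.3
```

```bash
python3 -m pendant '0 0 0 0 0 -.002 1;0 0 0 0 0 -.003 1;0 0 0 -.001 0 -.003 1;0 0 0 -.002 0 -.003 1;0 0 0 -.003 0 -.003 1'; python3 -c "
from h import *
print(row(st(45,-10,154)))"
```

```text
clock: 8.75
tcp_pos: [573.7, 68.6, 154.7]
eef_rot: [[-0.988, -0.152, -0.0], [-0.152, 0.988, -0.0], [0.0, 0.0, -1.0]]
ft_force: [0.4, 0.2, -2.6]
width: 50.9
grip_force: 43.7
0.0000 -0.0003 -0.0001 -0.0005 -0.0008 0.0007
```

```bash
python3 -m pendant '0 0 0 -.001 0 0 1;0 0 0 -.002 0 0 1;0 0 0 -.002 0 0 1'; python3 -m pendant '0 0 0 -.001 0 0 1;0 0 0 -.0015 0 0 1;0 0 0 -.0015 0 0 1'
```

```text
clock: 9.05
tcp_pos: [575.7, 69.0, 154.8]
eef_rot: [[-0.988, -0.152, -0.0], [-0.152, 0.988, 0.0], [0.0, 0.0, -1.0]]
ft_force: [0.5, -0.0, -4.4]
width: 50.9
grip_force: 43.7
clock: 9.35
tcp_pos: [576.3, 69.2, 154.7]
eef_rot: [[-0.988, -0.152, -0.002], [-0.152, 0.988, 0.0], [0.002, 0.0, -1.0]]
ft_force: [-4.4, 1.3, -1.3]
width: 50.9
grip_force: 43.7
```

The V is felt at about the expected place. I set the piston down and release it.

```bash
python3 -m pendant '0 0 0 .0005 0 .0008 1;0 0 0 .0005 0 .001 1;0 0 0 .0005 0 .001 1' 20; python3 -m pendant '0 0 0 0 0 0 .38;0 0 0 0 0 0 .3;0 0 0 0 0 0 .2;0 0 0 0 0 0 .1;0 0 0 0 0 0 0'
```

```text
clock: 9.65
tcp_pos: [576.2, 69.2, 154.2]
eef_rot: [[-0.988, -0.152, -0.001], [-0.152, 0.988, 0.0], [0.001, 0.0, -1.0]]
ft_force: [-6.6, 0.6, 5.6]
width: 51.0
grip_force: 44.5
clock: 10.15
tcp_pos: [576.7, 69.1, 153.9]
eef_rot: [[-0.988, -0.152, 0.0], [-0.152, 0.988, -0.0], [-0.0, -0.0, -1.0]]
ft_force: [-0.4, 0.4, -0.6]
width: 85.3
grip_force: 0.0
```

Now straight up, then a look.

```bash
python3 -m pendant '0 0 0 0 0 -.03 0;0 0 0 0 0 -.07 0;0 0 0 0 0 -.1 0;0 0 0 0 0 -.1 0;0 0 0 0 0 -.1 0'; python3 - <<'E'
from h import *
from scipy.optimize import least_squares as ls
np.set_printoptions(precision=1,suppress=True)
n=st(45,-10,125); print("nest",n)
for nm in("wrist","side"):
    c=eyes.read_camera(nm)
    for d in spot_in("piston",c)[:3]:
        e=np.array(d["extent"]); P=ext(c,cyl(n[0],n[1],52,60,125))
        if np.abs(P-e).max()<40:
            f=ls(lambda p:ext(c,cyl(*p,52,60,125))-e,n[:2]); print(nm,d["conf"],f.x,f.fun,"stand dev", (np.array([[np.cos(YAW),np.sin(YAW)],[-np.sin(YAW),np.cos(YAW)]])@(f.x-n[:2])))
    if nm=="wrist": save(c,"w4")
    h=cv2.cvtColor(c["image"],cv2.COLOR_RGB2HSV)
    k=(cv2.inRange(h,(0,150,80),(6,255,255))|cv2.inRange(h,(172,150,80),(180,255,255)))
    N,_,stt,cen=cv2.connectedComponentsWithStats(k)
    for i in range(1,N):
        w=at_z(c,*cen[i],100)
        if stt[i][4]>20: print("red",stt[i],w,np.linalg.norm(w[:2]-st(0,-80,0)[:2]))
E
```

```text
clock: 10.65
tcp_pos: [576.9, 69.1, 254.4]
eef_rot: [[-0.988, -0.152, 0.001], [-0.152, 0.988, 0.0], [-0.001, -0.0, -1.0]]
ft_force: [0.1, -0.1, 0.1]
width: 86.0
grip_force: 0.0
nest [574.3  67.9 125. ]
wrist 0.87 [572.4  70.7] [ 0.4  0.1 -0.4 -0.1] stand dev [-1.5  3. ]
red [112 196  31  25 332] [607.4 -71.8 100. ] 92.4132760674427
red [485 264  44  39 468] [625.5 307.6 100. ] 326.945946792624
red [ 527  294   33   61 1282] [667.8 376.7 100. ] 405.334056600474
side 0.62 [561.7  71. ] [ 0.1 -1.7 -0.1  1.6] stand dev [-12.    4.9]
red [263 105  17  24 316] [672.5 409.4 100. ] 437.9192764347862
red [265 143  18   7  73] [610.6 268.4 100. ] 285.23033954204163
red [334 218   8  13  70] [605.6 -78.7 100. ] 96.13758450647708
red [430 400  17  20 118] [ 526.4 -510.2  100. ] 502.2896553753095
```

View pics/w4.png

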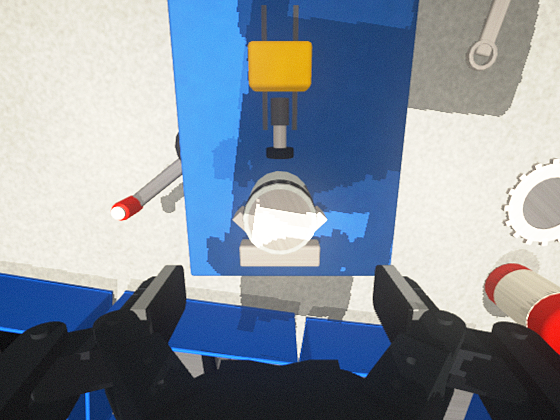

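The wrist view shows the piston (280,215) seated against both V walls at (245,218) and (318,218), standing upright, with the handle at (122,210). Next I go above the handle, with the closing line along its tangent.

```bash
python3 -c "
from h import *
print(row([608.2,-78.8,190],.765))"
```

```text
-0.0008 -0.0019 0.9581 -0.0095 -0.1510 0.0627
```

```bash
python3 -m pendant '0 0 .14 -.002 -.03 0 0;0 0 .28 -.004 -.06 0 0;0 0 .42 -.006 -.09 .01 0;0 0 .56 -.008 -.12 .03 0;0 0 .7 -.0095 -.151 .05 0'; python3 -c "
from h import *
print(row([608.2,-78.8,190],.765))"
```

```text
clock: 11.35
tcp_pos: [608.9, -79.8, 202.6]
eef_rot: [[-0.851, 0.526, -0.001], [0.526, 0.851, 0.0], [0.001, -0.0, -1.0]]
ft_force: [-0.3, 0.0, -0.6]
width: 85.5
grip_force: 0.0
-0.0002 -0.0005 0.2524 0.0011 0.0005 0.0126
```

```bash
python3 -m pendant '0 0 .13 .001 0 .012 0;0 0 .252 .001 0 .012 0;0 0 .252 .001 0 .012 0'; python3 - <<'E'
from h import *
np.set_printoptions(precision=1,suppress=True)
c=eyes.read_camera("wrist"); save(c,"w5")
h=cv2.cvtColor(c["image"],cv2.COLOR_RGB2HSV)
k=(cv2.inRange(h,(0,150,80),(6,255,255))|cv2.inRange(h,(172,150,80),(180,255,255)))
N,_,stt,cen=cv2.connectedComponentsWithStats(k)
for i in range(1,N):
    w=at_z(c,*cen[i],100)
    if stt[i][4]>20: print("red",stt[i],w,np.linalg.norm(w[:2]-st(0,-80,0)[:2]))
for d in spot_in("grip",c)[:2]: print(d)
print("model top",proj(c,[608.2,-78.8,115]),"bottom",proj(c,[608.2,-78.8,79]),"axis ctr",proj(c,st(0,-80,100)))
E
```

```text
clock: 11.65
tcp_pos: [607.3, -78.5, 190.5]
eef_rot: [[-0.695, 0.719, -0.002], [0.719, 0.695, 0.0], [0.002, -0.001, -1.0]]
ft_force: [0.2, -0.5, 0.1]
width: 85.4
grip_force: 0.0
red [273 203  24  30 332] [607.5 -72.5 100. ] 93.0410106559423
{'extent': [247.6, 81.7, 295.1, 237.0], 'conf': 0.55}
model top [279.3 225.2] bottom [279.2 211.6] axis ctr [280.   81.8]
```

View pics/w5.png

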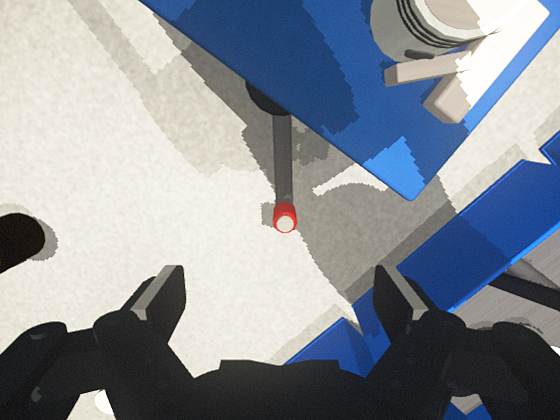

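The wrist view shows the handle's top at (285,223), about 5 mm right of the model point, with the arm running up to the hub (265,95). I correct for that, half close and descend.

```bash
python3 -m pendant '0 0 0 .001 .005 0 .4;0 0 0 .001 .005 .03 .4;0 0 0 .001 .005 .065 .4;0 0 0 .001 .005 .09 .4;0 0 0 .001 .005 .0965 .4' 25; python3 -m pendant '0 0 0 0 0 0 .4;0 0 0 0 0 0 .4'; python3 -c "
from h import *
import time
c=eyes.read_camera('wrist');save(c,'w6')
print(r.sense()['clock'])"
```

```text
clock: 12.25
tcp_pos: [609.7, -73.2, 93.1]
eef_rot: [[-0.699, 0.716, -0.003], [0.716, 0.699, 0.001], [0.003, -0.002, -1.0]]
ft_force: [0.3, 1.1, -0.1]
width: 51.4
grip_force: 0.0
clock: 12.45
tcp_pos: [611.9, -73.9, 96.7]
eef_rot: [[-0.698, 0.717, 0.002], [0.717, 0.698, -0.0], [-0.001, 0.001, -1.0]]
ft_force: [0.7, 0.1, 0.1]
width: 51.2
grip_force: 0.0
12.5
```

```bash
python3 -m pendant '0 0 0 0 0 .002 .6;0 0 0 0 0 .002 .8;0 0 0 0 0 .002 1;0 0 0 0 0 .002 1;0 0 0 0 0 .002 1' 25; python3 -c "
from h import *
s=r.sense();R=np.array(s['eef_rot']);print('tool force',R.T@s['ft_force'])
d=np.array(s['tcp_pos'])[:2]-st(0,-80,0)[:2];print(np.linalg.norm(d),'q',.75-(np.arctan2(d[1],d[0])-YAW+np.pi/2))"
```

```text
clock: 13.0
tcp_pos: [611.1, -74.1, 94.0]
eef_rot: [[-0.697, 0.717, 0.001], [0.717, 0.697, -0.0], [-0.001, 0.0, -1.0]]
ft_force: [-2.1, -0.6, 7.1]
width: 16.8
grip_force: 25.1
tool force [ 0.99005617 -1.94320685 -7.12899983]
96.75299856211647 q 0.08295551678891755
```

```bash
cat > t.py <<'E'
import sys
from h import *
F=[]
while len(F)<(6 if len(sys.argv)<3 else 1): F.append(r.sense()["ft_force"]); len(sys.argv)>=3 or eyes.read_camera("wrist")
s=r.sense();R=np.array(s["eef_rot"]); print("clock",s["clock"],"tool force",(np.mean(F,0)@R).round(1),"sd",np.std(F,0).round(1),"width",round(s["width"],1))
d=np.array(s["tcp_pos"])[:2]-st(0,-80,0)[:2];print("rad",np.linalg.norm(d).round(1),"q",(.75-(np.arctan2(d[1],d[0])-YAW+np.pi/2)).round(3))
c=(R.T@np.r_[-d*98/np.linalg.norm(d),0])[:2]/1e3
for a in map(float,sys.argv[1].split(",")):
    k,n=np.cos(a),np.sin(a); sh=c-np.array([[k,-n],[n,k]])@c; print(f"0 0 {a} {sh[0]:.4f} {sh[1]:.4f} 0 1")
E
python3 t.py .05,.1,.15,.2,.25 1
```

```text
clock 13.0 tool force [ 1.  -1.9 -7.1] sd [0. 0. 0.] width 16.8
rad 96.8 q 0.083
0 0 0.05 -0.0001 -0.0049 0 1
0 0 0.1 0.0000 -0.0098 0 1
0 0 0.15 0.0004 -0.0147 0 1
0 0 0.2 0.0010 -0.0195 0 1
0 0 0.25 0.0019 -0.0244 0 1
```

```bash
python3 -m pendant '0 0 .05 0 -.005 0 1;0 0 .1 0 -.01 0 1;0 0 .15 .0004 -.0147 0 1;0 0 .2 .001 -.0195 0 1;0 0 .25 .002 -.0245 0 1'; python3 t.py .05,.1,.15,.15 1
```

```text
clock: 13.5
tcp_pos: [593.2, -89.2, 94.1]
eef_rot: [[-0.496, 0.868, 0.003], [0.868, 0.496, 0.0], [-0.001, 0.003, -1.0]]
ft_force: [5.6, 7.2, 1.8]
width: 16.8
grip_force: 24.9
clock 13.5 tool force [ 3.5  8.4 -1.7] sd [0. 0. 0.] width 16.8
rad 96.8 q 0.326
0 0 0.05 -0.0002 -0.0049 0 1
0 0 0.1 -0.0001 -0.0098 0 1
0 0 0.15 0.0002 -0.0147 0 1
0 0 0.15 0.0002 -0.0147 0 1
```

```bash
python3 -m pendant '0 0 .04 0 -.004 0 1;0 0 .08 0 -.008 0 1;0 0 .12 0 -.0118 0 1'; python3 t.py .05,.1 1;  python3 -m pendant '0 0 .03 0 -.003 0 1;0 0 .06 0 -.006 0 1'; python3 t.py .05,.1 1
```

```text
clock: 13.8
tcp_pos: [583.0, -95.1, 94.1]
eef_rot: [[-0.389, 0.921, 0.003], [0.921, 0.389, 0.0], [-0.001, 0.003, -1.0]]
ft_force: [5.0, 8.6, 3.6]
width: 17.2
grip_force: 24.9
clock 13.8 tool force [ 6.   8.  -3.6] sd [0. 0. 0.] width 17.2
rad 96.9 q 0.447
0 0 0.05 -0.0002 -0.0049 0 1
0 0 0.1 -0.0001 -0.0098 0 1
clock: 14.0
tcp_pos: [577.6, -97.5, 94.2]
eef_rot: [[-0.333, 0.943, 0.003], [0.943, 0.333, 0.0], [-0.001, 0.003, -1.0]]
ft_force: [6.2, 7.5, 2.6]
width: 17.1
grip_force: 24.9
clock 14.0 tool force [ 5.   8.3 -2.6] sd [0. 0. 0.] width 17.1
rad 96.9 q 0.508
0 0 0.05 -0.0001 -0.0049 0 1
0 0 0.1 -0.0000 -0.0098 0 1
```

```bash
python3 -m pendant '0 0 .03 0 -.003 0 1;0 0 .06 0 -.006 0 1'; python3 t.py .05,.1 1;  python3 -m pendant '0 0 .03 0 -.003 0 1;0 0 .06 0 -.006 0 1'; python3 t.py .05,.1 1
```

```text
clock: 14.2
tcp_pos: [572.1, -99.6, 94.2]
eef_rot: [[-0.276, 0.961, 0.003], [0.961, 0.276, 0.0], [-0.001, 0.003, -1.0]]
ft_force: [6.8, 5.5, 2.7]
width: 16.7
grip_force: 24.8
clock 14.2 tool force [ 3.4  8.1 -2.7] sd [0. 0. 0.] width 16.7
rad 96.9 q 0.569
0 0 0.05 -0.0001 -0.0049 0 1
0 0 0.1 -0.0000 -0.0098 0 1
clock: 14.4
tcp_pos: [566.5, -101.4, 94.2]
eef_rot: [[-0.218, 0.976, 0.004], [0.976, 0.218, -0.0], [-0.001, 0.003, -1.0]]
ft_force: [7.7, 5.9, 1.6]
width: 16.7
grip_force: 24.8
clock 14.4 tool force [ 4.1  8.8 -1.6] sd [0. 0. 0.] width 16.7
rad 96.9 q 0.63
0 0 0.05 -0.0001 -0.0049 0 1
0 0 0.1 -0.0000 -0.0098 0 1
```

```bash
python3 -m pendant '0 0 .03 0 -.003 0 1;0 0 .06 0 -.006 0 1'; python3 t.py .05,.1 1
```

```text
clock: 14.6
tcp_pos: [561.0, -102.8, 94.2]
eef_rot: [[-0.159, 0.987, 0.004], [0.987, 0.159, -0.0], [-0.001, 0.004, -1.0]]
ft_force: [9.3, 4.8, 0.3]
width: 17.0
grip_force: 24.7
clock 14.6 tool force [ 3.2  9.9 -0.3] sd [0. 0. 0.] width 17.0
rad 96.9 q 0.689
0 0 0.05 -0.0001 -0.0049 0 1
0 0 0.1 -0.0000 -0.0098 0 1
```

```bash
python3 -m pendant '0 0 .03 0 -.003 0 1;0 0 .05 0 -.005 0 1'; python3 t.py .05,.1 1
```

```text
clock: 14.8
tcp_pos: [556.2, -103.7, 94.3]
eef_rot: [[-0.109, 0.994, 0.004], [0.994, 0.109, -0.0], [-0.001, 0.004, -1.0]]
ft_force: [10.7, 5.7, -0.4]
width: 16.7
grip_force: 24.6
clock 14.8 tool force [ 4.5 11.3  0.5] sd [0. 0. 0.] width 16.7
rad 96.9 q 0.739
0 0 0.05 -0.0001 -0.0049 0 1
0 0 0.1 -0.0000 -0.0098 0 1
```

The force rises as specified: contact was at q≈0.62, so clamping is now about 12 N. The target is q≈0.82, or about 13.2 N at the handle.

```bash
python3 -m pendant '0 0 .025 0 -.0025 0 1;0 0 .05 0 -.005 0 1'; python3 t.py .02 1;  python3 -m pendant '0 0 .015 0 -.0015 0 1;0 0 .025 0 -.0025 0 1';  python3 t.py .02
```

```text
clock: 15.0
tcp_pos: [551.7, -104.4, 94.3]
eef_rot: [[-0.06, 0.998, 0.005], [0.998, 0.06, -0.001], [-0.001, 0.005, -1.0]]
ft_force: [11.9, 2.4, -1.5]
width: 16.7
grip_force: 24.6
clock 15.0 tool force [ 1.7 12.   1.6] sd [0. 0. 0.] width 16.7
rad 97.0 q 0.786
0 0 0.02 -0.0001 -0.0020 0 1
clock: 15.2
tcp_pos: [549.4, -104.6, 94.3]
eef_rot: [[-0.035, 0.999, 0.005], [0.999, 0.035, -0.001], [-0.001, 0.005, -1.0]]
ft_force: [12.7, 3.8, -2.1]
width: 16.6
grip_force: 24.5
clock 15.5 tool force [ 2.2 11.1  2.2] sd [0.9 0.8 0.2] width 16.9
rad 96.9 q 0.812
0 0 0.02 -0.0001 -0.0020 0 1
```

Clamping is about 19 N by both force and angle. I let go and rise clear.

```bash
python3 -m pendant '0 0 0 0 0 0 .7;0 0 0 0 0 0 .5;0 0 0 0 0 0 .4;0 0 0 0 0 0 .4'; python3 -m pendant '0 0 0 0 0 -.03 .4;0 0 0 0 0 -.07 .4;0 0 0 0 0 -.11 .4;0 0 0 0 0 -.16 .4;0 0 0 -.01 0 -.16 .4'; python3 - <<'E'
from h import *
c=eyes.read_camera("side")
cv2.imwrite("pics/s7.png",cv2.resize(c["image"][110:260,210:370,::-1],None,fx=3.7,fy=3.7,interpolation=cv2.INTER_CUBIC))
c=eyes.read_camera("wrist"); save(c,"w7")
h=cv2.cvtColor(c["image"],cv2.COLOR_RGB2HSV)
k=(cv2.inRange(h,(0,150,80),(6,255,255))|cv2.inRange(h,(172,150,80),(180,255,255)))
N,_,stt,cen=cv2.connectedComponentsWithStats(k)
for i in range(1,N):
    w=at_z(c,*cen[i],100); d=w[:2]-st(0,-80,0)[:2]
    if stt[i][4]>20: print("red",w,np.linalg.norm(d),"q",.75-(np.arctan2(d[1],d[0])-YAW+np.pi/2))
E
```

```text
clock: 15.9
tcp_pos: [546.3, -104.4, 93.4]
eef_rot: [[-0.036, 0.999, -0.0], [0.999, 0.036, 0.0], [0.0, -0.0, -1.0]]
ft_force: [-0.2, 0.6, -0.1]
width: 51.7
grip_force: 0.0
clock: 16.4
tcp_pos: [549.8, -114.5, 259.7]
eef_rot: [[-0.037, 0.999, 0.009], [0.999, 0.037, -0.002], [-0.002, 0.009, -1.0]]
ft_force: [0.8, -0.2, -1.2]
width: 51.1
grip_force: 0.0
red [ 548.61846308 -101.17353047  100.        ] 93.45835078434918 q 0.8146460189852718
```

View pics/s7.png

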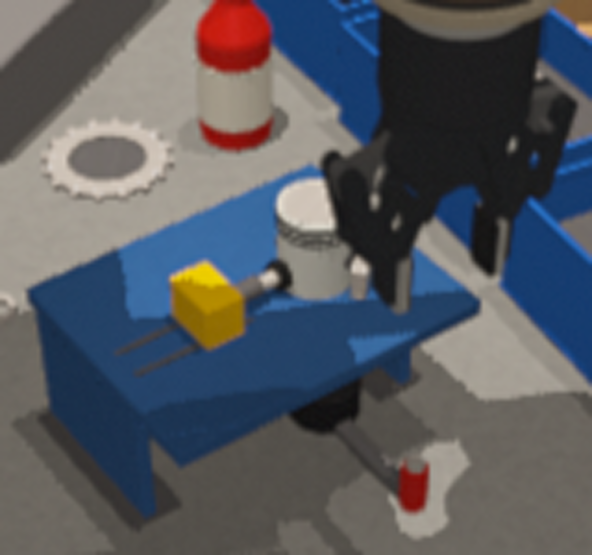

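View pics/w7.png

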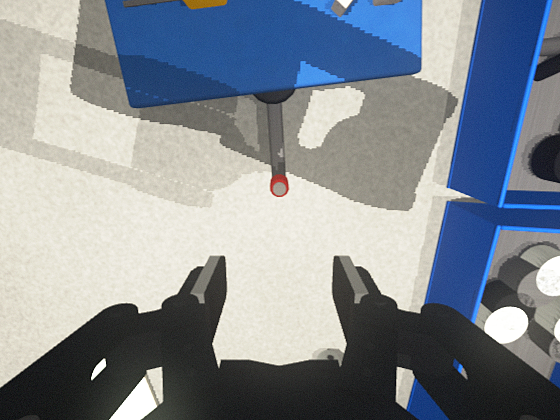

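The side crop shows the piston upright in the V at (315,240) with the pad touching it at (280,275). The wrist view shows the handle staying at (279,186), q≈0.81, with the gripper clear of everything. I hand it in.

```bash
python3 -m pendant '0 0 0 0 0 0 .4;0 0 0 0 0 0 .4' | head -1; python3 -c "
from h import *
print(job.job_done())"
```

```text
clock: 16.7
the job is handed in; nothing more can be done
None
```

The bright piston stands upright in the V-block, clamped with an estimated 19 N (from handle force and knob angle); the gripper is clear, and I handed the job in at about 17 s, with no verdict returned.

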